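Charge a grinding jar and hold its bayonet lid at the half-way purge mark

ROBOT

A 7-joint arm with a two-finger parallel gripper is mounted at the origin on the work surface. World frame = base frame: x ahead of the robot, y to its left, z up, the work surface at z = 0. Lengths are in m, angles in rad, forces in N, time in s.
With the tool pointing down it reaches from about 0.425 to 0.825 m from the base axis. Payload 3.6 kg.
Tool frame: the origin (TCP) lies where the fingers leave the gripper's body, on its centre line; the fingertips stand 73 mm ahead of it and the grasp point (between the pads) lies 54 mm ahead of it; z points along the fingers, y is the line along which they close (so a half turn about z gives the same grasp; the last joint's range is limited). The gripper opens to 85 mm and grips with 20 to 120 N. Pads are 22 mm wide; open, the fingers measure 114 mm over their backs; the gripper's body (76 mm by 85 mm) begins 54 mm behind the grasp point. The pads swing forward as they close: fully open they stand 13 mm farther back than shut.
Start: joints at [1.276, 0.615, -0.013, 1.423, 0.008, 1.103, -0.04], TCP at [0.172, -0.627, 0.304] pointing down, gripper open.
Joint ranges: [-3.12, 3.12], [-0.3, 2.06], [-1.34, 1.32], [0.26, 2.42], [-1.36, 4.5], [0.01, 1.98], [-2.84, 2.84]. Speed limits (rad/s): [2.79, 2.79, 3.14, 3.14, 3.14, 3.14, 3.14].

INTERFACE

Orientations are given as a unit quaternion [x, y, z, w].
In Python, from station import arm, snapshot, camera_info, ticket gives the robot as it stands. Calls block until the motion is done:
- arm.movep(position, orientation): joint-space move of the TCP to a pose.
- arm.line_to(position, velocity=0.15, ori=None): straight line of the TCP; ori=None keeps the orientation; velocity is the mean speed in m/s.
- arm.move_j(angles): joint-space move.
- arm.move_gripper(opening, effort=None): opening from 0.0 (shut) to 1.0 (fully open); effort is the grip in N (None keeps the last); returns when the fingers have stopped.
- arm.pause(seconds).
- arm.ik(position, orientation): joint angles nearest the present ones, or None.
- snapshot(name): name is "scene" or "top"; returns the picture (400x640x3 uint8, blue, green, red); there is no depth.
- camera_info(name): a dict with "fx", "fy", "cx", "cy" (pixels), "R" (3x3) and "t" (3): a world point X has camera coordinates R X + t. Camera axes: x right, y down, z forward; pixel columns grow to the right and rows downward; lengths in m; the calibration is good to about 2 mm. A picture is of the moment at which its call begins. camera_info takes no time and is no camera call.
A pose or a line that the arm cannot do raises arm.MotionError and nothing moves.
- ticket.finish_job(): hands the job in; it is judged then, once.
Readings, each from a call of its own:
- arm.read_time(): time.
- arm.read_joint_positions(): joint angles.
- arm.read_dq(): joint speeds.
- arm.read_effort(): joint torques, N m.
- arm.read_tool_pos(): TCP position.
- arm.read_eef_rot(): TCP orientation.
- arm.read_ft_force(): force on the tool from outside, world axes, zero at the start.
- arm.read_wrist_torque(): the same for the moment, N m.
- arm.read_opening(): opening from 0.0 (shut) to 1.0 (fully open).
- arm.read_finger_force(): force on a finger pad.
Only numpy, scipy, OpenCV 4.12 (cv2) and the standard library are available. Lean on these libraries where they do the work, as an engineer would, in place of code of your own. Each camera call takes 0.05 s, during which the arm holds its last target. There are 200 camera calls.

TASK

Top up the steel grinding jar, which already holds one grinding cylinder, to exactly three by adding two from the blue rack, and leave the other two standing in the rack. Then put the bayonet lid on, its two lugs down through the slots at the white marks until the disc lies flat on the collar, and twist it clockwise (seen from above) to the green half-way mark, never on to the red mark where it clicks locked. Finish while still gripping the lid, holding it steady at the green mark against its return spring, and leave the other things on the bench alone.

Things in the scene. Friction and masses are not known exactly. Their poses are not given: they have to be found in the camera images.
- jar: fixed steel grinding jar on a grey round base (120 mm across, 18 mm high): body 76 mm across, collar 92 mm across, collar top 95 mm above the bench. White marks on the collar at the jar's own +x and -x, where the entry slots are; green marks 45 degrees clockwise of them (from above), red marks 90 degrees. Origin: on the axis at bench height; z up, x through the slots
- jar_mouth (a point): centre of the jar's mouth, level with the collar's top, 95 mm above the bench; axes as the jar's. The mouth is a 48 mm round opening through the 6 mm thick collar, with two slots 15 mm wide reaching 33 mm from the axis along +x and -x
- jar_floor (a point): centre of the jar's inner floor, 20 mm above the bench; inside the jar is 66 mm across. Two small brass dogs of the return ring and a lock pin sit just below the collar, clear of the slots
- return_ring (a joint): sprung brass ring in the jar, driven by the lid's lugs; rad, 0 at rest, grows clockwise (from above). The lid meets it after 0.10 rad, so lid turn from mid-slot = value + 0.10: green mark about 0.69; lock pin resists from about 0.9; lock click about 1.4. Its spring pushes back 0.04 N m at first, 0.10 at the green mark, and turns a released lid back
- lid: loose bayonet lid, about 160 g, 48 mm high, standing on its plug: plug 40 mm across, 14 mm deep, at its foot two brass lugs 10 mm wide, 6 mm high, reaching 30 mm from the axis on the lid's +x and -x; disc 62 mm across from 14 to 20 mm above the origin. Origin: centre of the plug's underside; 81 mm above the bench when seated. Over the slots lid x lies along jar x; either way round fits
- lid_grip (a point): middle of the lid's orange upright grip fin, 34 mm above the lid's origin: fin 46 mm long along the lid's x (in line with the lugs), 16 mm wide (y), from 20 to 48 mm above the lid's origin, white pointer ticks on the disc at its two ends
- rack: fixed blue plastic rack 170 x 44 x 20 mm with four round sockets 10 mm deep in a row along its x, at x = -60, -20, 20, 60 mm; origin: centre of its underside
- media_a: polished steel grinding cylinder, 16 mm diameter, 26 mm long, 41 g (nominal), standing upright in a socket of the blue rack; origin: centre of its underside, z up along its axis. At the start its top is 16 mm above the rack's top
- media_b: polished steel grinding cylinder, 16 mm diameter, 26 mm long, 41 g (nominal), standing upright in a socket of the blue rack; origin: centre of its underside, z up along its axis. At the start its top is 16 mm above the rack's top
- media_c: polished steel grinding cylinder, 16 mm diameter, 26 mm long, 41 g (nominal), standing upright in a socket of the blue rack; origin: centre of its underside, z up along its axis. At the start its top is 16 mm above the rack's top
- media_d: polished steel grinding cylinder, 16 mm diameter, 26 mm long, 41 g (nominal), standing upright in a socket of the blue rack; origin: centre of its underside, z up along its axis. At the start its top is 16 mm above the rack's top
- media_in_jar: the grinding cylinder already in the jar, same size and steel, lying on its side on the jar floor; origin: under the middle of its length as it lies at the start, 8 mm from its axis
- solvent_bottle: bystander: amber bottle with blue cap, 66 mm across, 140 mm high; origin: centre of its underside
- beaker: bystander: glass beaker, 70 mm across, 85 mm high; origin: centre of its underside
- sample_jar: bystander: small amber jar with white cap, 48 mm across, 60 mm high; origin: centre of its underside
- brush: bystander: green-handled brush, 160 mm long, lying along its x on the bench near the robot; origin: under its middle

How it is judged:
On the way, in this order (a step that is already met when the one before it is completed fails the run):
1. exactly three grinding cylinders are in the jar, the other two stand in the rack (((horizontal distance between each of media_a, media_b and jar below 0.036 m and z of media_a in the frame of jar between 0.01 and 0.08 m and z of media_b in the frame of jar between 0.01 and 0.08 m and distance of each of media_c, media_d from where it was at the start of the episode below 0.012 m) or (horizontal distance between each of media_a, media_c and jar below 0.036 m and z of media_a in the frame of jar between 0.01 and 0.08 m and distance of each of media_b, media_d from where it was at the start of the episode below 0.012 m and z of media_c in the frame of jar between 0.01 and 0.08 m) or (horizontal distance between each of media_a, media_d and jar below 0.036 m and z of media_a in the frame of jar between 0.01 and 0.08 m and distance of each of media_b, media_c from where it was at the start of the episode below 0.012 m and z of media_d in the frame of jar between 0.01 and 0.08 m) or (distance of each of media_a, media_d from where it was at the start of the episode below 0.012 m and horizontal distance between each of media_b, media_c and jar below 0.036 m and z of media_b in the frame of jar between 0.01 and 0.08 m and z of media_c in the frame of jar between 0.01 and 0.08 m) or (distance of each of media_a, media_c from where it was at the start of the episode below 0.012 m and horizontal distance between each of media_b, media_d and jar below 0.036 m and z of media_b in the frame of jar between 0.01 and 0.08 m and z of media_d in the frame of jar between 0.01 and 0.08 m) or (distance of each of media_a, media_b from where it was at the start of the episode below 0.012 m and horizontal distance between each of media_c, media_d and jar below 0.036 m and z of media_c in the frame of jar between 0.01 and 0.08 m and z of media_d in the frame of jar between 0.01 and 0.08 m)) and horizontal distance between media_in_jar and jar below 0.036 m and z of media_in_jar in the frame of jar between 0.01 and 0.08 m), for 0.2 s.
2. the lid sits flat on the collar, lugs in the slots, not yet twisted (z of lid in the frame of jar below 0.084 m and horizontal distance between lid and jar below 0.005 m and angle between lid's own z axis and vertical below 0.07 rad and angle between the x axis of lid and the x axis of jar, either way round below 0.35 rad), for 0.05 s.
3. the lid is twisted clockwise to the green half-way mark (z of lid in the frame of jar below 0.084 m and horizontal distance between lid and jar below 0.005 m and angle between lid's own z axis and vertical below 0.07 rad and angle between the x axis of lid and the x axis of jar, either way round between 0.61 and 0.96 rad and value of joint return_ring between 0.45 and 0.92 rad), for 0.2 s.
At the end, for the whole second after the job is handed in: Lid flat on the collar (3 mm of its seat, 5 mm of the axis, 4 degrees), twisted clockwise 45 +- 10 degrees from the slots (ring 0.45 to 0.92 rad), at rest, gripped (over 1.5 N); exactly three cylinders in the jar, the other two within 12 mm of their places in the rack (all of step 1 and all of step 3 and contact force between the fingers and lid above 1.5 N and angular speed of lid below 0.2 rad/s and linear speed of lid below 0.03 m/s); the arm keeps its last pose, push and grip.
It fails at once if the lid is twisted on to the lock (return ring beyond 1.25 rad) (value of joint return_ring above 1.25 rad).
It fails at once if a bystander is shifted more than 30 mm or knocked over (distance of any of solvent_bottle, beaker, sample_jar, brush from where it was at the start of the episode above 0.03 m or angle between any of solvent_bottle, beaker, sample_jar's own z axis and vertical above 0.5 rad).
It also fails if it takes over 72 s, if anything falls off the work surface, if the arm or the gripper's body presses on something with over 40 N, if the wrist force passes 120 N, or if a joint passes its speed limit or range.

## Working session

There is one attempt and no reset: what is moved stays moved. The work goes in short steps, each a Python script; the robot and the scene stay as the last script left them, time stands still between calls to the robot, and variables do not carry over. Pictures are saved under pics/ and viewed, at most 10 in all, crops included, and the job is handed in when it is done.

```bash
ls; mkdir -p pics
python3 - <<'E'
from station import arm, snapshot, camera_info
import cv2
for n in("scene","top"):
    cv2.imwrite(f"pics/{n}0.png",snapshot(n)); print(camera_info(n))
print(arm.read_time(),arm.read_eef_rot(),arm.read_tool_pos())
E
```

```text
pics
{'fx': 432.60094435632647, 'fy': 432.60094435632647, 'cx': 322.16317002054734, 'cy': 205.06560603001884, 'R': array([[ 0.30717014,  0.95163496, -0.00611564],
       [ 0.65803878, -0.21703638, -0.72102717],
       [-0.68748198,  0.21745369, -0.6928798 ]]), 't': array([-0.17071765, -0.34835534,  1.48251648])}
{'fx': 443.8179856284572, 'fy': 443.8179856284572, 'cx': 328.23540732087815, 'cy': 210.60220988428338, 'R': array([[-0.02798607, -0.99920271, -0.02847339],
       [-0.98244766,  0.03274985, -0.18364105],
       [ 0.18442713,  0.02283423, -0.9825809 ]]), 't': array([0.02566758, 0.61159083, 0.88840861])}
0.1 [ 9.91042783e-01  1.33539416e-01 -1.72404372e-04 -1.18206899e-03] [ 0.17185828 -0.62631467  0.30281899]
```

View pics/scene0.png

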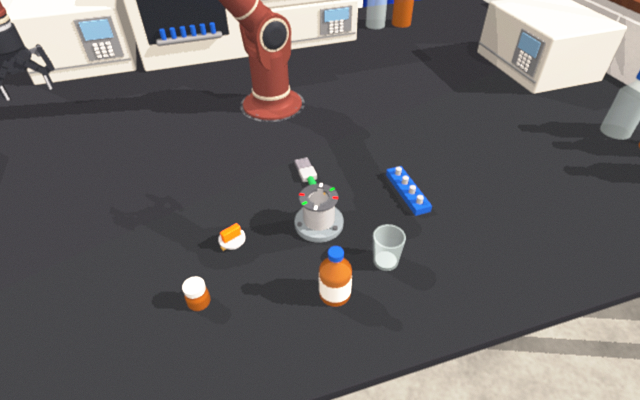

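View pics/top0.png

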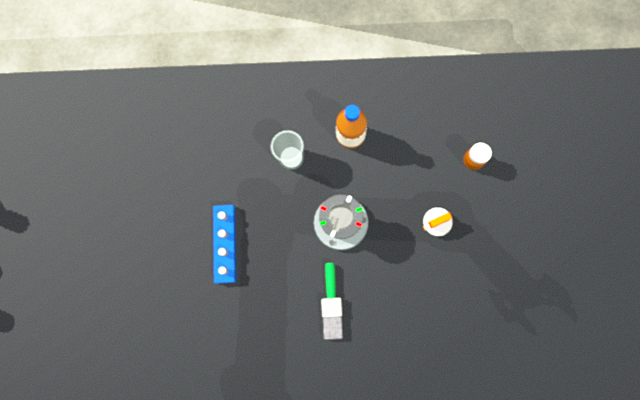

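The scene view shows the jar at (318,205), lid at (232,237) and rack at (408,190). The top view shows the jar at (341,222) with white marks near (349,199) and (333,236), lid at (437,222) and rack at (223,243) with four cylinders. Next I'll enlarge these and find blobs.

```bash
cat > vis.py <<'E'
import numpy as np, cv2
from station import camera_info
C={n:camera_info(n) for n in("scene","top")}
def ray(n,p):
    c=C[n]; d=c["R"].T@np.array([(p[0]-c["cx"])/c["fx"],(p[1]-c["cy"])/c["fy"],1.]); return -c["R"].T@c["t"],d/np.linalg.norm(d)
def plane(n,p,z):
    o,d=ray(n,p); return o+d*(z-o[2])/d[2]
def tri(ps,pt):
    A=0;b=0;L=[ray("scene",ps),ray("top",pt)]
    for o,d in L:
        M=np.eye(3)-np.outer(d,d);A=A+M;b=b+M@o
    X=np.linalg.solve(A,b); return X,max(np.linalg.norm((np.eye(3)-np.outer(d,d))@(X-o)) for o,d in L)
def proj(n,X):
    c=C[n]; q=c["R"]@np.asarray(X)+c["t"]; return np.array([c["fx"]*q[0]/q[2]+c["cx"],c["fy"]*q[1]/q[2]+c["cy"]])
HSV=dict(orange=((8,150,120),(24,255,255)),green=((45,120,60),(80,255,255)),red=((172,120,100),(180,255,255)),
 white=((0,0,200),(180,40,255)),blue=((100,140,60),(125,255,255)))
def blobs(im,col,roi,amin=3):
    """centroids (area-weighted, image px), area, minAreaRect of colour blobs in roi x0,y0,x1,y1"""
    x0,y0,x1,y1=roi; m=cv2.inRange(cv2.cvtColor(im[y0:y1,x0:x1],cv2.COLOR_BGR2HSV),*map(np.array,HSV[col]))
    n,l,s,c=cv2.connectedComponentsWithStats(m)
    return [(c[i]+[x0,y0],int(s[i,4]),cv2.minAreaRect(np.argwhere(l==i)[:,::-1].astype(np.float32))) for i in range(1,n) if s[i,4]>=amin]
E
python3 - <<'E'
from vis import *
np.set_printoptions(precision=4,suppress=True)
S=cv2.imread("pics/scene0.png");T=cv2.imread("pics/top0.png")
R={"scene":dict(jar=(290,175,350,245),lid=(210,218,255,255),rack=(380,160,435,220)),"top":dict(jar=(308,190,375,255),lid=(415,200,460,243),rack=(205,198,243,290))}
for n,im in(("scene",S),("top",T)):
    for o,cols in(("jar",["white","green","red"]),("lid",["orange","white"]),("rack",["blue","white"])):
        for c in cols:
            for b in blobs(im,c,R[n][o]): print(n,o,c,b[0].round(1),b[1],np.round(b[2][1],1),round(b[2][2],1))
f=lambda im,r,k:cv2.resize(im[r[1]:r[3],r[0]:r[2]],(k*(r[2]-r[0]),k*(r[3]-r[1])),interpolation=cv2.INTER_CUBIC)
W=np.zeros((600,800,3),np.uint8)
def put(a,x,y): 
    a=a[:600-y,:800-x]; W[y:y+a.shape[0],x:x+a.shape[1]]=a
put(f(T,R["top"]["jar"],4),0,0);put(f(T,R["top"]["lid"],4),0,300);put(f(T,R["top"]["rack"],4),280,0)
put(f(S,R["scene"]["jar"],4),440,0);put(f(S,R["scene"]["lid"],4),440,300);put(f(S,R["scene"]["rack"],3),620,300)
cv2.imwrite("pics/crops.png",W)
E
```

```text
scene jar white [308.  176.3] 40 [ 5. 14.] 90.0
scene jar white [320.6 184.6] 15 [3. 3.] 90.0
scene jar white [310.4 195. ] 8 [1.4 5.7] 45.0
scene jar white [315.4 206.9] 19 [4. 3.] 90.0
scene jar white [326.8 224. ] 572 [24.3 39.9] 49.4
scene jar green [311.1 180.6] 51 [8.6 6.9] 51.3
scene jar green [332.1 188.5] 15 [3. 4.] 90.0
scene jar green [304.1 202.6] 14 [2.2 4.9] 63.4
scene jar red [335. 196.] 3 [2. 0.] 180.0
scene jar red [337.2 198. ] 4 [1.3 2.2] 63.4
scene lid orange [230.3 232.2] 251 [12.2 21.7] 60.9
scene lid orange [222.4 248.5] 8 [3.5 1.4] 45.0
scene lid white [233.9 241.4] 221 [15.3 26.2] 72.3
scene rack blue [408.4 192.4] 788 [59.2 19.6] 54.2
scene rack white [398.5 169.5] 26 [7.5 4.3] 59.0
scene rack white [405.6 178.8] 26 [7.2 4.6] 68.2
scene rack white [412.6 187.9] 29 [7.9 4.8] 59.0
scene rack white [420.1 198.2] 34 [8. 5.] 90.0
top jar white [348.5 198.6] 37 [7. 5.] 90.0
top jar white [334.6 227.1] 784 [40. 39.] 90.0
top jar white [363.2 210.2] 4 [2.2 0.9] 63.4
top jar green [358.6 209.1] 22 [3.2 6. ] 71.6
top jar green [322.6 222.4] 21 [3.1 5.8] 63.4
top lid orange [440.1 220.5] 86 [ 6.7 23.7] 63.4
top lid orange [442.3 216.7] 3 [1.4 0.7] 45.0
top lid white [436.3 221.7] 460 [28.6 26.8] 63.4
top rack blue [224.4 244.2] 1482 [78. 23.] 90.0
top rack white [221.2 214.9] 44 [7. 6.] 0.0
top rack white [221.5 233. ] 44 [6.4 6.4] 45.0
top rack white [221.7 251.4] 51 [7. 7.] 90.0
top rack white [221.9 270. ] 46 [6. 7.] 90.0
```

View pics/crops.png

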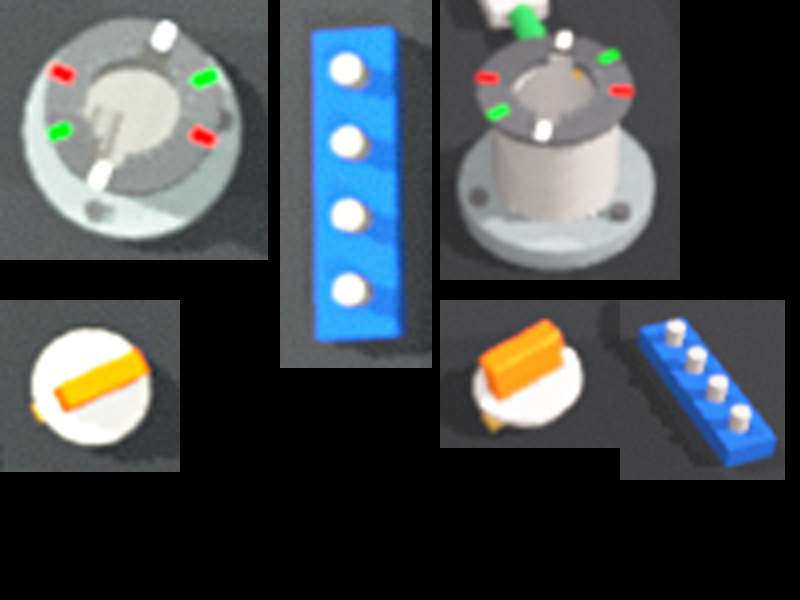

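The crops show clear marks: top-view whites at (349,199) and (333,234), greens at (359,209) and (323,222), reds at (359,224) and (323,208). The jar's own cylinder lies toward the lower-left slot. The lid fin points up-right in both views. Next I'll triangulate everything.

```bash
cat > meas.py <<'E'
from vis import *
np.set_printoptions(precision=4,suppress=True)
def up(im,roi,k=8):
    x0,y0,x1,y1=roi; return cv2.resize(im[y0:y1,x0:x1],None,fx=k,fy=k,interpolation=cv2.INTER_CUBIC)
def sub(im,col,roi,k=8,lo=None,hi=None,amin=3):
    u=up(im,roi,k); m=cv2.inRange(cv2.cvtColor(u,cv2.COLOR_BGR2HSV),*(map(np.array,HSV[col] if lo is None else (lo,hi))))
    n,l,s,c=cv2.connectedComponentsWithStats(m); i=1+np.argmax(s[1:,4])
    return (c[i]+.5)/k-.5+[roi[0],roi[1]], (l==i).astype(np.uint8)
def box(p,r): return (int(p[0]-r),int(p[1]-r),int(p[0]+r+1),int(p[1]+r+1))
E
python3 - <<'E'
from meas import *
S=cv2.imread("pics/scene0.png");T=cv2.imread("pics/top0.png")
mk=[("w",(349,199),(321,185)),("w",(333,233.8),(315.5,207.5)),("g",(358.6,209),(304.1,202.6)),("g",(322.6,222.4),(332,188.5)),("r",(358.6,224),(301.5,194)),("r",(323,208),(335.5,197.5))]
V={"w":((0,0,175),(180,60,255)),"g":((45,100,60),(85,255,255)),"r":((170,100,90),(180,255,255))}
mid={}
for c,t,s in mk:
    pt,_=sub(T,None,box(t,4),lo=V[c][0],hi=V[c][1]); 
    for cand in [s]+[x[2] for x in mk if x[0]==c and x[2]!=s]:
        ps,_=sub(S,None,box(cand,4),lo=V[c][0],hi=V[c][1]); X,e=tri(ps,pt)
        print(c,pt,ps,X,"err",e)
# cylinders
tt=[(221.2,214.9),(221.5,233),(221.7,251.4),(221.9,270)];ss=[(398.5,169.5),(405.6,178.8),(412.6,187.9),(420.1,198.2)]
for t,s in zip(tt,ss[::-1]):
    pt,_=sub(T,"white",box(t,7)); X=plane("top",pt,.036)
    print("cyl",pt,X,"proj to scene base/top",proj("scene",X), proj("scene",X-[0,0,.016]),tri(s,pt))
# hue/value inside fin for top-face split
for n,im,p in(("top",T,(438,221)),("scene",S,(231,233))):
    h=cv2.cvtColor(im,cv2.COLOR_BGR2HSV)
    y,x=int(p[1]),int(p[0]); print(n); print(h[y-8:y+9:2,x-12:x+13:3,:].tolist())
E
```

```text
w [348.432  198.5688] [320.5514 184.6022] [ 0.6182 -0.0291  0.1514] err 0.005887863875644893
w [348.432  198.5688] [315.811  205.9735] [ 0.6278 -0.0368  0.0981] err 0.0008208186380572394
w [332.7923 232.9367] [315.811  205.9735] [ 0.5649 -0.0098  0.0333] err 0.009021922038884352
w [332.7923 232.9367] [320.5514 184.6022] [ 0.5584 -0.003   0.0952] err 0.0011744240366778804
g [358.6539 209.0796] [303.9405 202.6834] [ 0.6057 -0.0576  0.0947] err 0.0015470828195480993
g [358.6539 209.0796] [331.8949 188.6352] [ 0.609  -0.0255  0.1309] err 0.03050267695713104
g [322.5148 222.4403] [331.8949 188.6352] [0.5806 0.0176 0.0953] err 0.0007965305988595462
g [322.5148 222.4403] [303.9405 202.6834] [ 0.5788 -0.0157  0.0646] err 0.03574546603694422
r [360.7232 222.6607] [300.341  192.9079] [ 0.577  -0.0591  0.1004] err 0.0002475526216699336
r [360.7232 222.6607] [335.3657 197.2619] [ 0.5923 -0.0214  0.0898] err 0.04041571829122689
r [323.7812 206.0521] [335.3657 197.2619] [0.614  0.0143 0.0979] err 0.000513987034551693
r [323.7812 206.0521] [300.341  192.9079] [ 0.6022 -0.0249  0.1201] err 0.0396118
[... 2479 characters left out ...]
 14, 244]], [[9, 137, 125], [20, 233, 255], [20, 230, 255], [22, 208, 255], [18, 232, 255], [18, 234, 255], [18, 230, 255], [17, 144, 255], [30, 2, 255]], [[9, 38, 142], [15, 233, 255], [21, 220, 255], [18, 225, 255], [18, 226, 255], [18, 232, 255], [18, 202, 255], [14, 17, 253], [0, 1, 255]], [[14, 16, 213], [12, 221, 231], [18, 229, 255], [18, 227, 255], [18, 237, 255], [16, 164, 255], [15, 8, 254], [15, 2, 254], [15, 2, 255]], [[9, 15, 228], [10, 183, 221], [18, 226, 255], [18, 233, 255], [16, 156, 255], [0, 5, 250], [15, 2, 253], [0, 2, 254], [30, 1, 255]], [[10, 17, 220], [10, 57, 232], [17, 228, 255], [17, 89, 255], [120, 1, 255], [0, 2, 254], [10, 3, 254], [10, 3, 254], [30, 2, 255]]]
```

Run:
```python
from meas import *
S=cv2.imread("pics/scene0.png");T=cv2.imread("pics/top0.png")
k=8
rt=(415,200,460,243); rs=(210,218,255,255)
pt,mt=sub(T,None,rt,lo=(22,150,150),hi=(32,255,255)); ps,ms=sub(S,None,rs,lo=(19,190,200),hi=(26,223,255))
px=lambda q,r:(np.asarray(q)+.5)/k-.5+[r[0],r[1]]
print("face top",pt,plane("top",pt,.048),"face scene",ps,plane("scene",ps,.048),tri(ps,pt))
for nm,m,r,n in(("t",mt,rt,"top"),("s",ms,rs,"scene")):
    p=np.argwhere(m)[:,::-1].astype(np.float32); vx=cv2.PCACompute2(p,None)[1][0]; c=p.mean(0)
    a,b=[plane(n,px(c+s*80*vx,r),.048)for s in(1,-1)]; d=(a-b)[:2]
    bx=[plane(n,px(q,r),.048)[:2] for q in cv2.boxPoints(cv2.minAreaRect(p))]
    print("fin angle",np.degrees(np.arctan2(d[1],d[0])),"box",np.array(bx).round(4).tolist(),np.mean(bx,0))
for nm,im,r,n in(("t",T,rt,"top"),("s",S,rs,"scene")):
    u=up(im,r); m=cv2.inRange(cv2.cvtColor(u,cv2.COLOR_BGR2HSV),np.array((0,0,170)),np.array((180,70,255)))
    c=max(cv2.findContours(m,cv2.RETR_EXTERNAL,cv2.CHAIN_APPROX_NONE)[0],key=cv2.contourArea)
    h=cv2.convexHull(c)[:,0]; e=cv2.fitEllipse(h); w=np.array([plane(n,px(q,r),.020)[:2] for q in h])
    A=np.c_[2*w,np.ones(len(w))]; s=np.linalg.lstsq(A,(w**2).sum(1),rcond=None)[0]
    print(n,"ellipse",px(e[0],r),plane(n,px(e[0],r),.020),"circle",s[:2],"r",np.sqrt(s[2]+s[0]**2+s[1]**2))
    cv2.imwrite(f"pics/m_{nm}.png",u)
# bystanders
for nm,p,z in(("bottle",(352,112),.14),("beaker",(290,158),.0),("sample",(480,153),.06),("brush end",(329,264),.015)): print(nm,plane("top",p,z))
from station import arm
def q(yaw):  # tool down, tool x at yaw
    from scipy.spatial.transform import Rotation as R
    return (R.from_euler("z",yaw)*R.from_euler("x",np.pi)).as_quat()
for y in range(-180,180,15):
    out=[]
    for P in((.5932,-.02,.2),(.574,.241,.1),(.494,.239,.1),(.59,-.205,.1)):
        j=arm.ik(P,q(np.radians(y))); out.append(None if j is None else round(float(j[6]),2))
    print(y,out)
```

```text
face top [440.3023 219.0797] [ 0.5875 -0.2308  0.048 ] face scene [231.5683 230.3537] [ 0.5941 -0.2301  0.048 ] (array([ 0.5885, -0.231 ,  0.0426]), np.float64(0.0009918272394334206))
fin angle -67.43992182125069 box [[0.5846, -0.2074], [0.6027, -0.2491], [0.5899, -0.2539], [0.5719, -0.2124]] [ 0.5872 -0.2307]
fin angle 117.27057331242753 box [[0.5925, -0.2536], [0.5743, -0.2143], [0.5911, -0.2108], [0.6088, -0.2498]] [ 0.5917 -0.2321]
top ellipse [437.3192 221.2035] [ 0.5875 -0.2304  0.02  ] circle [ 0.5876 -0.2303] r 0.032209585918398585
scene ellipse [231.7026 237.8668] [ 0.5909 -0.2335  0.02  ] circle [ 0.5917 -0.2333] r 0.03246586304580032
bottle [ 0.7975 -0.0487  0.14  ]
beaker [0.7497 0.0934 0.    ]
sample [ 0.7268 -0.3236  0.06  ]
brush end [0.5017 0.0095 0.015 ]
-180 [1.0, 0.53, 0.48, 1.27]
-165 [1.24, 0.8, 0.74, 1.49]
-150 [1.29, 0.76, 0.57, 1.5]
-135 [1.55, 1.03, 0.83, 1.76]
-120 [1.81, 1.29, 1.1, -2.8]
-105 [2.08, 1.55, 1.36, -2.61]
-90 [-2.84, 1.81, 1.62, -2.41]
-75 [-2.64, 2.07, 1.88, -2.2]
-60 [-2.44, -2.71, 2.14, -2.01]
-45 [-2.24, -2.53, -2.68, -1.82]
-30 [-2.03, -2.35, -2.35, -1.64]
-15 [-1.82, -2.17, -2.18, -1.46]
0 [-1.6, -1.99, -2.0, -1.26]
15 [-1.39, -1.81, -1.84, -1.05]
30 [-1.17, -1.63, -1.67, -0.85]
45 [-0.96, -1.45, -1.51, -0.65]
60 [-0.75, -1.26, -1.32, -0.44]
75 [-0.53, -1.06, -1.13, -0.24]
90 [-0.32, -0.85, -0.93, -0.03]
105 [-0.1, -0.64, -0.72, 0.18]
120 [0.12, -0.43, -0.5, 0.4]
135 [0.34, -0.2, -0.28, 0.61]
150 [0.56, 0.03, -0.04, 0.84]
165 [0.78, 0.28, 0.21, 1.05]
```

```bash
cat > act.py <<'E'
from meas import *
from station import arm,snapshot,ticket
from scipy.spatial.transform import Rotation as R
def q(deg): return (R.from_euler("z",deg,degrees=True)*R.from_euler("x",np.pi)).as_quat()
JAR=np.array([.5932,-.0200]); JYAW=153.8; RYAW=181.67
def st(m): print(m,"t",round(arm.read_time(),2),"tcp",arm.read_tool_pos(),"op",round(arm.read_opening(),3),"F",np.round(arm.read_ft_force(),1),"ff",np.round(arm.read_finger_force(),1),flush=True)
def snap(tag):
    for n in("scene","top"): cv2.imwrite(f"pics/{n}_{tag}.png",snapshot(n))
def pick_cyl(p):
    arm.movep([*p,.20],q(RYAW)); st("above")
    arm.move_gripper(.45,40); arm.line_to([*p,.0965],.12); st("down")
    arm.move_gripper(0,40); st("gripped"); arm.line_to([*p,.22],.2); st("lifted")
def drop_cyl(p):
    arm.movep([*p,.22],q(RYAW)); arm.line_to([*p,.172],.15); st("over mouth"); arm.pause(.15)
E
python3 - <<'E'
from act import *
pick_cyl((.4943,.2386)); snap("c1")
drop_cyl(JAR+[.004,-.002]); snap("d1")
def f(n,r,k):
    return up(cv2.imread(f"pics/{n}.png"),r,k)
a=f("scene_c1",(340,90,440,220),4);b=f("scene_d1",(270,110,370,240),4)
cv2.imwrite("pics/v1.png",np.hstack([a,b])[:600,:800])
E
```

```text
above t 3.35 tcp [0.4948 0.2377 0.1998] op 1.003 F [-0.3 -0.5 -0.2] ff 0.0
down t 4.88 tcp [0.4946 0.2391 0.0972] op 0.453 F [-0.3  0.1 -0.2] ff 0.0
gripped t 5.22 tcp [0.4947 0.2387 0.0973] op 0.16 F [-0.9 -2.   5. ] ff 39.0
lifted t 5.99 tcp [0.4939 0.2377 0.2187] op 0.164 F [-0.5 -0.7 -0.7] ff 39.0
over mouth t 7.64 tcp [ 0.5971 -0.0207  0.1721] op 0.167 F [ 0.6  0.4 -0.5] ff 39.0
```

View pics/v1.png

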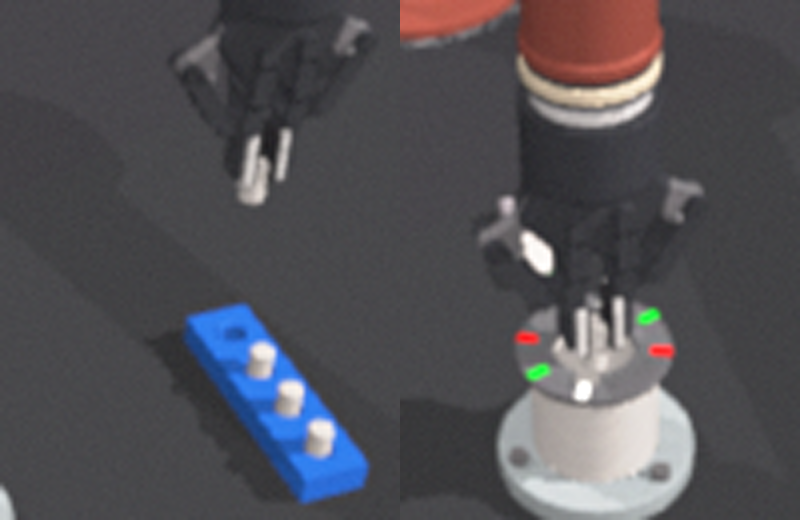

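The left crop shows the cylinder held with its socket empty. The right crop shows it centred over the jar mouth (crop ~(592,345)). Release it and fetch the second.

Run:
```python
from act import *
p=JAR+[.004,-.002]
arm.move_gripper(.45); arm.pause(.2); arm.line_to([*p,.22],.2); snap("r1"); st("released")
pick_cyl((.5345,.2400)); drop_cyl(p); arm.move_gripper(.45); arm.pause(.2); arm.line_to([*p,.25],.2)
# move off toward the lid and look
arm.movep([.5895,-.2316,.25],q(114)); st("over lid"); snap("r2")
a=up(cv2.imread("pics/scene_r2.png"),(285,170,355,245),5);b=up(cv2.imread("pics/top_r2.png"),(308,188,378,260),5)
h=max(a.shape[0],b.shape[0]);W=np.zeros((600,800,3),np.uint8);W[:a.shape[0],:a.shape[1]]=a;W[:b.shape[0],400:400+b.shape[1]]=b[:,:400]
c=up(cv2.imread("pics/scene_r2.png"),(380,160,435,220),3);W[400:580,:165]=c
cv2.imwrite("pics/v2.png",W)
```

```text
released t 8.94 tcp [ 0.5967 -0.0224  0.2192] op 0.448 F [-0.6  0.4 -0.2] ff 0.0
above t 9.99 tcp [0.5356 0.2381 0.1994] op 0.445 F [ 0.2 -0.9 -0.1] ff 0.0
down t 11.22 tcp [0.5348 0.2405 0.0973] op 0.453 F [-1.2 -0.1 -0.4] ff 0.0
gripped t 11.56 tcp [0.5349 0.2399 0.0975] op 0.159 F [-1.  -2.3  5. ] ff 39.0
lifted t 12.32 tcp [0.5341 0.2392 0.2186] op 0.159 F [-0.6  0.1 -0.2] ff 39.0
over mouth t 13.84 tcp [ 0.5972 -0.0206  0.1721] op 0.16 F [ 0.3  0.3 -0. ] ff 39.0
over lid t 15.94 tcp [ 0.5893 -0.2295  0.2491] op 0.453 F [ 0.4  1.  -0.7] ff 0.0
```

View pics/v2.png

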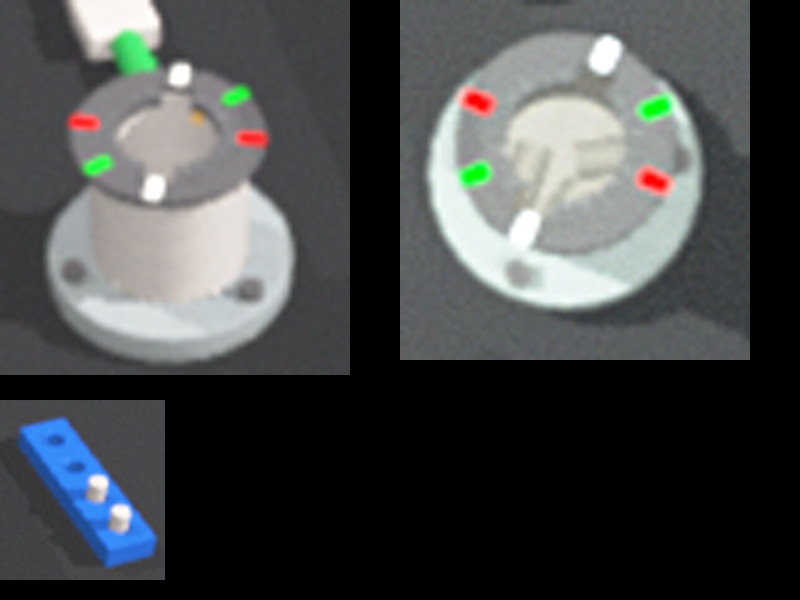

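Both views show three cylinders lying inside the jar (top crop: new one at (598,155), others near (535,175) and (570,180)). The rack still holds two. Next: grip the lid, carry it over the jar and measure it there.

Run:
```python
from act import *
p=(.5895,-.2316)
arm.line_to([*p,.0972],.15); st("down"); arm.move_gripper(0,70); st("grip"); 
arm.line_to([*p,.25],.2); st("lift")
arm.movep([*JAR,.25],q(JYAW)); arm.line_to([*JAR,.21],.15); arm.pause(.2); st("over jar"); snap("l1")
a=up(cv2.imread("pics/scene_l1.png"),(270,115,360,235),4);b=up(cv2.imread("pics/top_l1.png"),(290,165,390,265),4)
W=np.zeros((600,800,3),np.uint8);W[:480,:360]=a;W[:400,380:780]=b
cv2.imwrite("pics/v3.png",W)
```

```text
down t 17.21 tcp [ 0.5903 -0.2315  0.0983] op 0.452 F [-0.3 -0.5 -0.4] ff 0.0
grip t 17.53 tcp [ 0.5901 -0.2317  0.0985] op 0.164 F [-0.7 -0.6  4.9] ff 70.5
lift t 18.45 tcp [ 0.5885 -0.2318  0.2483] op 0.171 F [-1.  -0.1 -2.1] ff 69.9
over jar t 19.93 tcp [ 0.5938 -0.02    0.2112] op 0.171 F [ 0.   1.  -0.8] ff 69.7
```

View pics/v3.png

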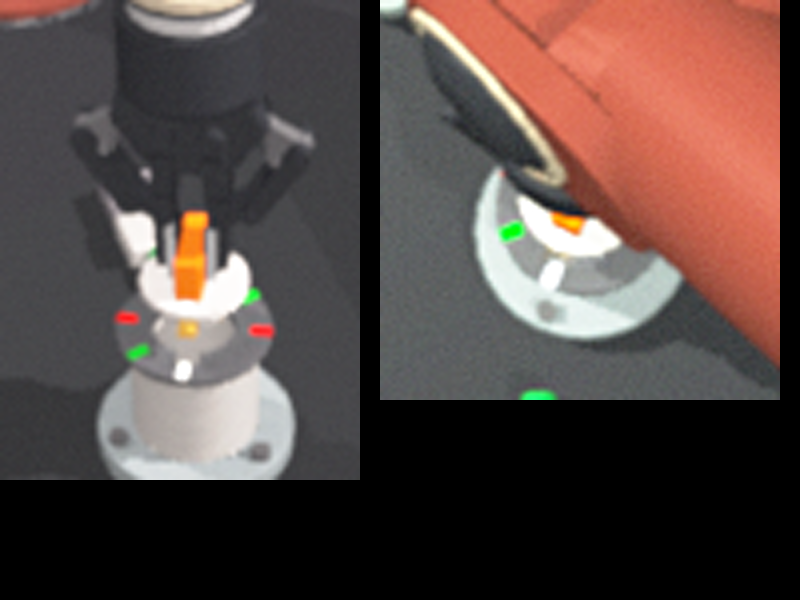

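The scene view shows the lid upright in the grip over the mouth, disc at crop (195,285), lug at (188,328) above the near slot mark (183,370). In the top view the arm covers part of it, but the disc's lower arc is visible. I'll measure the lid's offset from the jar in each view.

Run:
```python
from act import *
from scipy.optimize import least_squares
z=.2112-.0983
V={"w":((0,0,175),(180,60,255)),"g":((45,100,60),(85,255,255))}
S0=cv2.imread("pics/scene_r2.png");T0=cv2.imread("pics/top_r2.png")
S=cv2.imread("pics/scene_l1.png");T=cv2.imread("pics/top_l1.png")
for n,im,L in(("scene",S0,[("w",(321,185)),("w",(315.5,207)),("g",(304,202.6)),("g",(332,188.5))]),("top",T0,[("w",(349,199)),("w",(333,233.8)),("g",(358.6,209)),("g",(322.6,222.4))])):
    P=[plane(n,sub(im,None,box(p,4),lo=V[c][0],hi=V[c][1])[0],.095)[:2] for c,p in L]
    d=P[0]-P[1]; print(n,"jar white mid",(P[0]+P[1])/2,"green mid",(P[2]+P[3])/2,"yaw",np.degrees(np.arctan2(*d[::-1])),np.degrees(np.arctan2(*(P[2]-P[3])[::-1])))
# lid disc
for n,im,r in(("scene",S,(304,176,334,196)),("top",T,(318,210,350,232))):
    u=up(im,r); m=cv2.inRange(cv2.cvtColor(u,cv2.COLOR_BGR2HSV),np.array((0,0,170)),np.array((180,70,255)))
    c=max(cv2.findContours(m,cv2.RETR_EXTERNAL,cv2.CHAIN_APPROX_NONE)[0],key=cv2.contourArea)
    h=cv2.convexHull(c)[:,0]; h=h[(h[:,0]>8)&(h[:,0]<u.shape[1]-8)&(h[:,1]>8)]
    cen=lambda q:(q+.5)/8-.5+[r[0],r[1]]
    px=np.array([cen(q) for q in h]); w=np.array([plane(n,q,z+.020)[:2] for q in px])
    s=least_squares(lambda c:np.hypot(*(w-c).T)-.0318,JAR,loss="soft_l1",f_scale=.001)
    print(n,"disc",s.x,"rms",np.sqrt((s.fun**2).mean()),"n",len(w)); print(px[::6].round(1).tolist())
# fin end ridge & lug in scene
print("lug",sub(S,None,(312,192,323,202),lo=(12,90,120),hi=(32,255,255))[0],"expected",proj("scene",[*JAR-.03*np.array([np.cos(np.radians(-26.2)),np.sin(np.radians(-26.2))]),z+.003]), proj("scene",[*JAR+.03*np.array([np.cos(np.radians(-26.2)),np.sin(np.radians(-26.2))]),z+.003]))
pf,_=sub(S,"orange",(308,164,326,193)); print("fin",pf)
print(arm.read_eef_rot(), R.from_quat(arm.read_eef_rot()).as_matrix()[:,0], R.from_quat(arm.read_eef_rot()).as_matrix()[:,2])
```

```text
scene jar white mid [ 0.5912 -0.0205] green mid [ 0.5929 -0.0211] yaw 153.9283021307819 -71.43088615160408
top jar white mid [ 0.5936 -0.019 ] green mid [ 0.5934 -0.0188] yaw -26.06087409479713 -71.35523416408871
scene disc [ 0.5988 -0.0211] rms 0.003110875796141232 n 16
[[328.3, 177.8], [331.2, 180.4], [325.9, 195.4]]
top disc [0.5793 0.006 ] rms 0.0028830169488982247 n 4
[[344.1, 219.3]]
lug [316.495  196.8498] expected [320.491  180.3351] [316.5441 197.6318]
fin [317.3121 178.307 ]
[0.2268 0.974  0.0002 0.0008] [-0.8972  0.4417 -0.0014] [ 0.0016  0.0001 -1.    ]
```

Run:
```python
from act import *
from scipy.optimize import least_squares
z=.2112-.0983
for n,r,c0,c1 in(("scene",(302,183,336,198),305,333),("top",(318,208,356,231),325,347)):
    u=up(cv2.imread(f"pics/{n}_l1.png"),r); m=cv2.inRange(cv2.cvtColor(u,cv2.COLOR_BGR2HSV),np.array((0,0,165)),np.array((180,70,255)))
    l=cv2.connectedComponentsWithStats(m); m=l[1]==1+np.argmax(l[2][1:,4])
    P=[]
    for x in range(int((c0-r[0])*8),int((c1-r[0])*8),8):
        y=np.flatnonzero(m[:,x]); 
        if len(y): P.append([(x+.5)/8-.5+r[0],(y[-1]+1)/8-.5+r[1]])
    P=np.array(P); print(P[::3].round(1).tolist())
    for dz in(.014,.020):
        w=np.array([plane(n,q,z+dz)[:2] for q in P])
        s=least_squares(lambda c:np.hypot(*(w-c).T)-.031,JAR,loss="soft_l1",f_scale=.001); print(n,dz,s.x,np.sqrt((s.fun**2).mean()))
```

```text
[[304.6, 186.4], [307.6, 191.2], [310.6, 197.5], [313.6, 197.5], [316.6, 194.4], [319.6, 197.5], [322.6, 197.5], [325.6, 197.5], [328.6, 192.4], [331.6, 187.4]]
scene 0.014 [ 0.6034 -0.0249] 0.005270878173516628
scene 0.02 [ 0.6096 -0.0267] 0.005254649052527997
[[324.6, 224.9], [327.6, 224.0], [330.6, 226.5], [333.6, 230.5], [336.6, 230.5], [339.6, 229.9], [342.6, 229.2], [345.6, 228.4]]
top 0.014 [ 0.59   -0.0147] 0.0018105173756318383
top 0.02 [ 0.5892 -0.0147] 0.001805222777304045
```

Run:
```python
from act import *
from scipy.optimize import least_squares
z=.2112-.0983
D={"scene":[(304.6,186.4),(307.6,191.2),(328.6,192.4),(331.6,187.4)],"top":[(339.6,229.9),(342.6,229.2),(345.6,228.4),(324.6,224.9)]}
for dz in(.014,.017,.020):
    f=lambda n:np.array([plane(n,q,z+dz)[:2] for q in D[n]])
    for n in D: 
        w=f(n); s=least_squares(lambda c:np.hypot(*(w-c).T)-.031,JAR); print(dz,n,s.x,s.fun*1e3)
```

```text
0.014 scene [ 0.5953 -0.0207] [ 0.4623 -0.8036  0.8616 -0.8113]
0.014 top [ 0.59   -0.0115] [-0.6182 -0.3581  0.8842  0.304 ]
0.017 scene [ 0.5983 -0.0216] [ 0.3473 -0.7774  0.8837 -0.9175]
0.017 top [ 0.5896 -0.0115] [-0.6028 -0.3555  0.867   0.297 ]
0.02 scene [ 0.6014 -0.0225] [ 0.2345 -0.7491  0.9076 -1.0215]
0.02 top [ 0.5892 -0.0116] [-0.5876 -0.3528  0.85    0.2901]
```

Run:
```python
from act import *
z=.2112-.0983; k=8
W=[]
t=np.linspace(0,2*np.pi,200)
for n,r in(("scene",(298,160,346,220)),("top",(310,195,360,255))):
    u=up(cv2.imread(f"pics/{n}_l1.png"),r,k)
    for rad,h,c,col in((.031,z+.014,JAR,(255,0,255)),(.031,z+.020,JAR,(255,255,0)),(.046,.095,JAR,(0,255,255)),(.024,.095,JAR,(0,255,255))):
        p=np.array([proj(n,[c[0]+rad*np.cos(a),c[1]+rad*np.sin(a),h]) for a in t]); p=((p-[r[0],r[1]]+.5)*k-.5)
        cv2.polylines(u,[p.round().astype(int)],True,col,1)
    W.append(cv2.resize(u,None,fx=1,fy=1)[:480,:400])
cv2.imwrite("pics/v4.png",np.hstack(W))
```

```text
(no output)
```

View pics/v4.png

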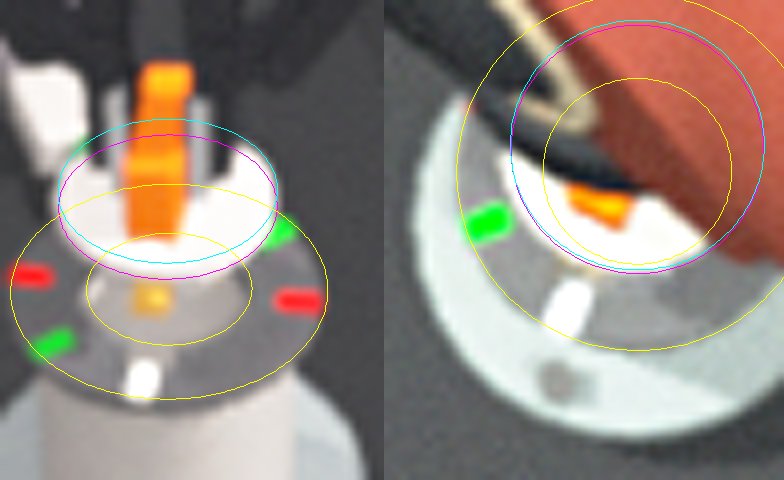

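The overlay of the expected disc outline fits to about 1 px in both views (scene left edge 52 against 58 predicted; top view about 10/8 px to the left). The lug sits over the near slot, so I'll lower it in small force-checked steps.

Run:
```python
from act import *
p=JAR+[0,-.0006]
arm.line_to([*p,.196],.1); st("pre")
for zz in np.arange(.192,.1765,-.002):
    arm.line_to([*p,zz],.05); F=arm.read_ft_force(); st(f"{zz:.3f}")
    if abs(F[2])>12: print("contact"); break
print(arm.read_wrist_torque()); snap("s1")
cv2.imwrite("pics/v5.png",np.hstack([up(cv2.imread("pics/scene_s1.png"),(288,150,348,230),6),up(cv2.imread("pics/top_s1.png"),(308,190,373,270),6)]))
```

```text
pre t 20.32 tcp [ 0.5926 -0.021   0.1949] op 0.174 F [-0.5  0.3 -1.7] ff 69.8
0.192 t 20.57 tcp [ 0.5931 -0.0206  0.1918] op 0.173 F [-0.9 -0.2 -1.5] ff 69.8
0.190 t 20.82 tcp [ 0.5932 -0.0206  0.1899] op 0.169 F [-0.2 -0.4 -1.5] ff 69.8
0.188 t 21.07 tcp [ 0.5931 -0.0206  0.1879] op 0.168 F [-0.2 -0.2 -0.8] ff 69.8
0.186 t 21.32 tcp [ 0.5931 -0.0206  0.1858] op 0.174 F [ 0.  -0.8 -1.1] ff 69.8
0.184 t 21.57 tcp [ 0.5931 -0.0207  0.1838] op 0.171 F [-0.4 -0.1 -2.1] ff 69.8
0.182 t 21.82 tcp [ 0.5931 -0.0207  0.1818] op 0.173 F [-0.5  0.7 -1.3] ff 69.8
0.180 t 22.07 tcp [ 0.5931 -0.0207  0.1798] op 0.169 F [-0.8 -0.8 -1.9] ff 69.8
0.178 t 22.32 tcp [ 0.5933 -0.0205  0.1794] op 0.173 F [-2.5 -1.1  6. ] ff 70.7
[-0.1592  0.4292 -0.0101]
```

View pics/v5.png

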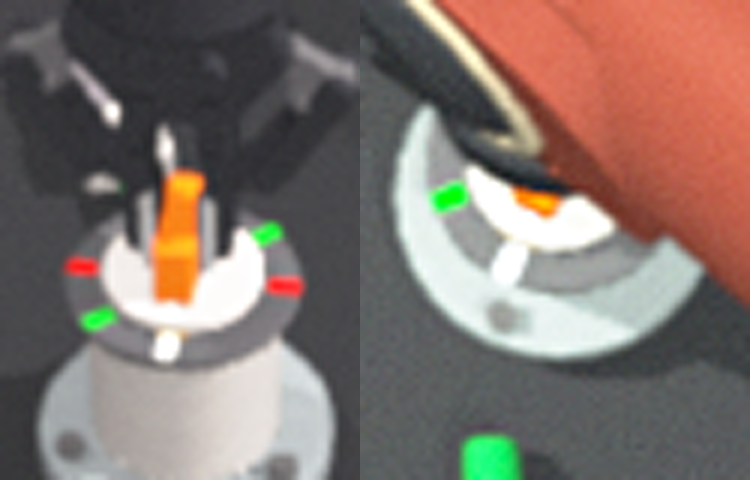

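Contact came at TCP z 0.1794 against 0.1793 predicted, and the picture shows the disc flat and centred on the collar, with the fin (crop (178,240)) in line with the white mark (168,345). Next, the clockwise twist in small steps.

Run:
```python
from act import *
p=[*(JAR+[0,-.0006]),.1778]
arm.pause(.1)
for d in np.arange(3,46,3):
    arm.movep(p,q(JYAW-d)); r=R.from_quat(arm.read_eef_rot()).as_matrix()[:,0]
    print(d,round(arm.read_time(),2),"yaw turn",round(JYAW-np.degrees(np.arctan2(r[1],r[0])),1),"Mz",round(arm.read_wrist_torque()[2],3),"F",np.round(arm.read_ft_force(),1),"z",round(arm.read_tool_pos()[2],4),flush=True)
    if abs(arm.read_wrist_torque()[2])>.35: print("stop");break
arm.pause(.3); st("held"); snap("t1")
cv2.imwrite("pics/v6.png",np.hstack([up(cv2.imread("pics/scene_t1.png"),(288,150,348,230),6),up(cv2.imread("pics/top_t1.png"),(308,190,373,270),6)]))
```

```text
3 22.77 yaw turn 3.0 Mz -0.095 F [-1.6 -0.5  6.3] z 0.1794
6 23.02 yaw turn 6.0 Mz -0.046 F [-2.1 -1.   7.2] z 0.1794
9 23.27 yaw turn 9.0 Mz -0.124 F [-1.7 -0.5  6.9] z 0.1794
12 23.52 yaw turn 12.0 Mz -0.016 F [-1.6 -0.6  6. ] z 0.1794
15 23.77 yaw turn 15.0 Mz -0.051 F [-1.8 -0.4  7.3] z 0.1794
18 24.02 yaw turn 18.0 Mz 0.013 F [-0.7 -0.7  6.2] z 0.1794
21 24.27 yaw turn 21.0 Mz -0.099 F [-1.  -0.5  7.3] z 0.1794
24 24.52 yaw turn 24.0 Mz -0.051 F [-1.9 -0.4  7.8] z 0.1794
27 24.77 yaw turn 27.0 Mz -0.036 F [-2.6 -1.   7.4] z 0.1794
30 25.02 yaw turn 30.0 Mz -0.008 F [-1.2 -1.9  7.3] z 0.1794
33 25.27 yaw turn 33.0 Mz -0.031 F [-1.7 -1.7  6.4] z 0.1794
36 25.52 yaw turn 36.0 Mz 0.015 F [-2.8 -1.   7.5] z 0.1794
39 25.77 yaw turn 38.9 Mz -0.001 F [-2.7 -1.   8.4] z 0.1794
42 26.02 yaw turn 41.9 Mz 0.015 F [-1.8 -1.7  6.9] z 0.1794
45 26.27 yaw turn 44.9 Mz 0.0 F [-2.4 -1.3  7.7] z 0.1794
held t 26.57 tcp [ 0.5934 -0.0206  0.1794] op 0.171 F [-2.2 -0.8  8.6] ff 71.0
```

View pics/v6.png

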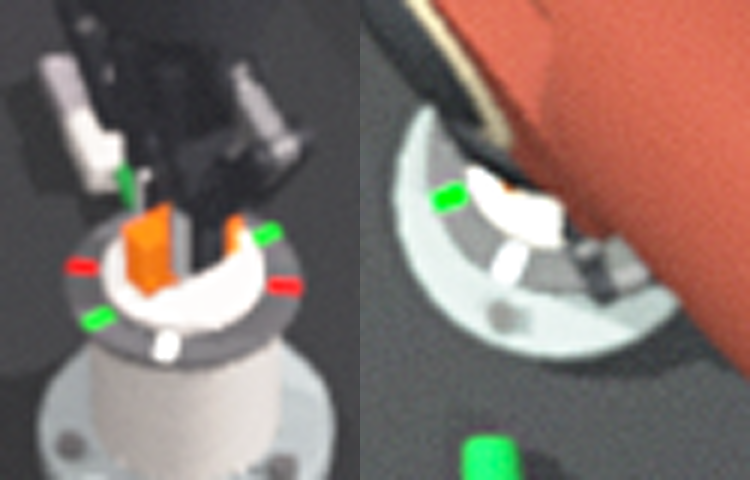

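The scene view shows the disc flat and the fin lying between the green marks at crop (98,318) and (268,233). The measured turn is 44.9°, with 71 N of grip. Handing it in.

```bash
python3 -c "
from act import *
st('end'); print(ticket.finish_job())"
```

```text
end t 26.67 tcp [ 0.5934 -0.0206  0.1794] op 0.164 F [-2.7 -1.4  8.9] ff 71.0
the job is handed in; nothing more can be done
None
```

Job handed in at 26.7 s: the jar holds three cylinders, the other two still stand in the rack, and the gripped lid sits flat at the green mark (44.9° of wrist turn); no pass/fail verdict was returned.

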